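# Index the welding positioner and lock it

### The arm

A 6-joint arm with a two-finger parallel gripper is mounted at the origin on the work surface. World frame = base frame: x ahead of the robot, y to its left, z up, the work surface at z = 0. Lengths are in m, angles in rad, forces in N, time in s.
With the tool pointing down it reaches from about 0.35 to 0.875 m from the base axis. Payload 4.2 kg.
Tool frame: the origin (TCP) lies midway between the tips of the shut fingers; the grasp point (between the pads) lies 19 mm behind it (robot.grasp_offset is the distance from the TCP to the grasp point, in m); z points along the fingers, y is the direction in which the jaws open and shut (so a half turn about z gives the same grasp; the last joint's range is limited). The gripper opens to 85 mm and grips with 20 to 120 N. Pads are 22 mm wide; open, the fingers measure 114 mm over their backs; the gripper's body (76 mm by 85 mm) begins 54 mm behind the grasp point. The pads swing forward as they close: fully open they stand 13 mm farther back than shut.
Start: joints at [-1.076, 0.385, 0.008, 0, -1.194, -0.259], TCP at [0.146, -0.608, 0.231] pointing down, gripper open.
Joint ranges: [-3.14, 3.14], [-1.21, 2.06], [-1.07, 1.41], [-3.16, 2.05], [-2.99, -0.16], [-3.1, 3.1]. Speed limits (rad/s): [2.79, 2.79, 3.14, 3.14, 3.14, 3.14].

### API

Orientations are given as a unit quaternion [x, y, z, w].
In Python, from workcell import robot gives the robot as it stands.
- The arm moves only by the shell command python3 -m crank 'ROWS' [OPENING] [FORCE]. ROWS is JSON, a list of rows, each a list of 2 entries, a list of its own where there are three numbers: the shift along the tool's x, y, z in mm, then the turn about the tool's z in degrees. A call has 1 to 5 rows; each row is the pose to reach, as a shift and turn from the pose commanded when the call began, along the tool's axes at that moment; what a row does not reach only later rows make up. A row lasts 1/10 s, in which the tool goes at most 50 mm and 8.59 degrees, less where a joint would pass 70% of its speed; a pose out of reach is approached as far as the arm can. A call with a gripper value outside its range is refused whole. OPENING is the finger opening in mm, from 0 to 85.4, set as the call begins (- or left out, the last holds). The fingers move at their own pace and stop on an object; FORCE is the grip in N (left out, the last holds). Time passes only in rows, so rows that repeat a pose let the fingers close. It gives the time, the measured TCP pose, the force and the opening at its end, in the units of the state.
- robot.sense(): the state, without advancing time (a new reading comes with each control period).
- robot.camera(name): name is "scene" or "top" or "wrist"; returns the picture (400x640x3 uint8, red, green, blue); there is no depth.
- robot.camera_params(name): a dict with "fovy" (degrees; the focal length in pixels is half the picture's height over the tangent of half this angle, whatever the lens; pixels are square), "cx", "cy" (the principal point, pixels), "pose" (4x4, takes a point from camera to world coordinates). Camera axes: x right, y up, looking along -z (the intrinsics and any distortion apply to the point x, -y, -z); pixel columns grow to the right and rows downward; lengths in m; the calibration is good to about 2 mm. A picture is of the moment at which its call begins: read the wrist's pose just before it. camera_params takes no time and is no camera call; for the wrist camera it gives the pose at the moment of the call.
- robot.sign_off(): hands the job in, once; it reports no verdict.
The state is a dict: "t": time; "joint_positions": joint angles; "joint_vel": joint speeds; "joint_efforts": joint torques, N m; "ee_pos": TCP position; "tcp_rot": TCP orientation; "wrist_force": force on the tool from outside, world axes, zero at the start; "ft_torque": the same for the moment, N m; "width": opening from 0.0 (shut) to 1.0 (fully open).
Only numpy, scipy, OpenCV 4.12 (cv2) and the standard library are available. Lean on these libraries where they do the work, as an engineer would, in place of code of your own. Each camera call takes 0.05 s, during which the arm holds its last target. There are 200 camera calls.

### The job

On the welding positioner, turn the round plate by gently pushing its upright posts with the fingertips until the index line on the plate lines up with the one long line of the fixed scale around it; then gently push the lock lever fully home against its stop, with the plate still on the line. Grasp nothing: the loose pipe stub on the plate must not be touched and just rides round standing up, and everything else on the bench stays where it is.

Things in the scene. Friction and masses are not known exactly. Their poses are not given: they have to be found in the camera images.
- plate_centre (a point): Point on the turning axis of the round steel plate, at the level of the plate's top (78 mm above the bench). The plate is 180 mm across, its axis vertical, it turns freely both ways past the long line, with a stiff drag (about 0.25 N m) that stops it wherever it is left.
- positioner: The welding positioner, fixed to the bench: grey foot plate 270 x 400 x 12 mm carrying an aluminium drum, 250 mm across, top 72 mm above the bench, with the scale on its top: 24 radial black lines, 23 short (10 mm) and one long (30 mm) and wider. The round plate stands 6 mm proud of it. Origin on the bench under the plate's axis; x points to the long line, the lock lever is on the -y side.
- index_mark (a point): Outer end of the index line, at the level of the plate's top, 91 mm from the axis; it turns with the plate. The index line is the only radial line on the plate: black, radial, 4 mm wide and 30 mm long, ending at the plate's rim midway between two posts.
- target_line (a point): Inner end of the single long scale line on the fixed drum (4 mm wide, 30 mm long, running outward from here), taken at the level of the plate's top, 91 mm from the axis: the index_mark coincides with it when lined up.
- post0 (a point): Centre of the top of an upright steel post fixed on the plate: 16 mm diameter, 36 mm tall (top 114 mm above the bench), 70 mm from the axis, 60 degrees counter-clockwise (seen from above) of the index line. It turns with the plate.
- post1 (a point): The same for the second post, opposite the index line (180 degrees).
- post2 (a point): The same for the third post, 60 degrees clockwise of the index line.
- plate (a joint): Turn of the plate in rad, growing counter-clockwise seen from above; lined up at 0 and likewise at 6.283 (a full turn). It starts 0.8 to 5.4; end stops only at -1.5 and 7.8.
- lock_pivot (a point): Point on the vertical axis of the lock lever, 95 mm above the bench, on the positioner's foot plate beside the drum.
- lock_tip (a point): Centre of the top of the black upright grip (18 mm diameter, 42 mm tall, its top 95 mm and its foot 53 mm above the bench) at the free end of the steel lock lever, 70 mm from the lever's axis. The lever bar is 12 mm wide, 49 to 60 mm above the bench.
- lock (a joint): Turn of the lock lever in rad, growing clockwise seen from above, i.e. the free end swings in toward the drum: 0 fully open, 1.2 fully home, where it lies along the drum's side against a small steel stop. It starts at 0 to 0.35. Light drag (0.12 N m), stays where it is left.
- pipe: The loose steel pipe stub standing upright near the middle of the plate: 48 mm outside diameter, 44 mm tall (top 122 mm above the bench). Origin under its centre, z up its axis. Not to be touched.
- nut: Loose steel hexagon nut, 36 mm across flats, 20 mm high, lying on the foot plate near a corner on the lever's side; origin under its centre. Leave it.
- ruler: Folded wooden ruler, 160 x 30 x 14 mm, lying beside the positioner away from the lever; origin under its centre, x along its length. Leave it.
- spray: Spray can, 54 mm across, 130 mm tall, beyond the positioner; origin under its centre. Leave it.
- square: Red-stocked steel try square lying flat at the right, stock 90 x 12 x 22 mm, blade 130 mm; origin under the stock's centre. Leave it.
- bracket: Angle-iron offcut, 60 x 80 mm foot and 63 mm upright leg, beyond the positioner; origin under its foot's centre. Leave it.
- chip_hammer: Hammer lying at the left; x along its handle. Leave it.
- nut_big: Loose steel hexagon nut, 46 mm across flats, 24 mm high, on the bench at the right; origin under its centre. Leave it.

How it is judged:
By the outcome, as a careful person would: the job done as asked, in the order asked, and still so for the second after the job is handed in, with the robot touching nothing.
It also fails if it takes over 64 s, if anything falls off the work surface, if the arm or the gripper's body presses on something with over 40 N, if the wrist force passes 120 N, or if a joint passes its speed limit or range.

## Working session

There is one attempt and no reset: what is moved stays moved. The work goes in short steps, Python scripts to look and compute and a shell command to move; the robot and the scene stay as the last step left them, time stands still between calls to the robot, and variables do not carry over. Pictures are saved under pics/ and viewed, about 8 in all and at most 12, crops included, and the job is handed in when it is done.

```bash
mkdir -p pics; ls
python3 - <<'E'
from workcell import robot
import cv2
s=robot.sense();print(s)
for n in("top","scene"):
    p=robot.camera_params(n);print(n,p)
    cv2.imwrite(f"pics/{n}0.png",robot.camera(n)[:,:,::-1])
E
```

```text
pics
{'t': 0.0, 'joint_positions': array([-1.07639494e+00,  3.85560900e-01,  6.63683561e-03, -4.94829543e-04,
       -1.19398135e+00, -2.58597636e-01]), 'joint_vel': array([-1.77626754e-03, -4.57255608e-05,  1.63233530e-04,  3.20384899e-04,
        6.59260337e-04, -1.20424500e-03]), 'joint_efforts': array([-6.32257488e-04, -3.92289770e+01,  1.88391173e+01,  4.18621883e+00,
       -4.76477449e-03,  8.01366951e-06]), 'ee_pos': array([ 0.14589988, -0.60714201,  0.23022388]), 'tcp_rot': array([-1.17538192e-01,  9.93067776e-01,  1.06523071e-03, -1.73868499e-04]), 'wrist_force': array([0.62353841, 0.35733483, 0.64642196]), 'ft_torque': array([ 0.01833375, -0.03571566,  0.0310914 ]), 'width': 0.9983072163514679}
top {'fovy': 57.79950838346228, 'cx': 319.0559484178943, 'cy': 191.9416545235245, 'pose': array([[-0.02652849,  0.99850885, -0.04771073,  0.48490004],
       [-0.99963331, -0.02675715, -0.00416022,  0.03502423],
       [-0.00543062,  0.04758287,  0.99885253,  1.24437848],
       [ 0.        ,  0.        ,  0.        ,  1.        ]])}
scene {'fovy': 45.84110092773297, 'cx': 320.76630072652824, 'cy': 201.30652882007774, 'pose': array([[ 0.59740135, -0.49908384,  0.62771566,  1.4743252 ],
       [ 0.80191202,  0.3649604 , -0.47301271, -0.6773511 ],
       [ 0.00698165,  0.78595116,  0.61824916,  1.0325838 ],
       [ 0.        ,  0.        ,  0.        ,  1.        ]])}
```

View pics/top0.png

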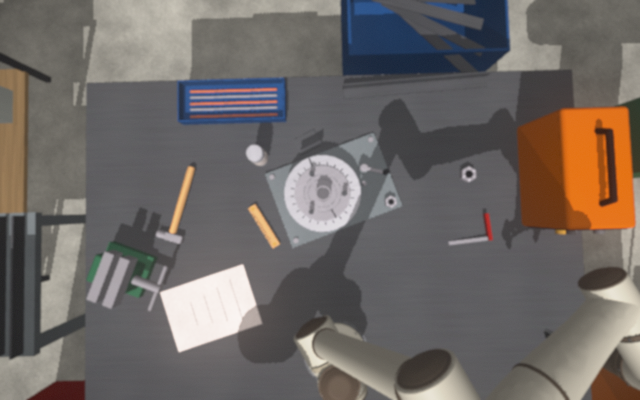

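View pics/scene0.png

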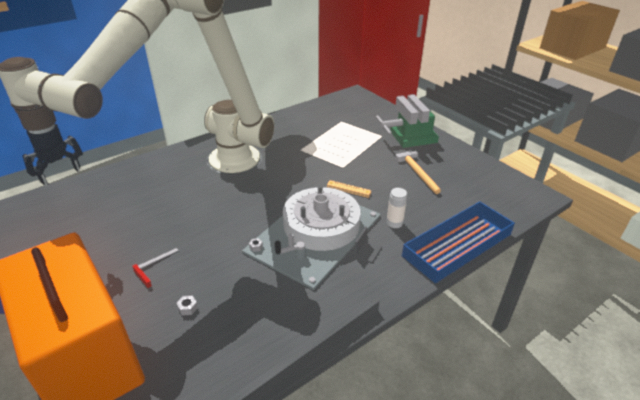

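The top view shows the positioner drum at about (322,193). The lever is to its right, with its dark grip at about (387,171); the nut is at (391,201), the spray can at (257,155) and the ruler at (264,227). Next I'll cast rays for rough positions and work out the move for the wrist camera.

```bash
cat > h.py <<'E'
import numpy as np,cv2
from workcell import robot
from scipy.spatial.transform import Rotation as R
def ray(p,uv,z):
    f=200/np.tan(np.radians(p["fovy"]/2)); T=p["pose"]
    d=T[:3,:3]@np.array([(uv[0]-p["cx"])/f,-(uv[1]-p["cy"])/f,-1.]); o=T[:3,3]
    return o+d*(z-o[2])/d[2]
def proj(p,X):
    f=200/np.tan(np.radians(p["fovy"]/2)); T=p["pose"]
    c=T[:3,:3].T@(np.asarray(X)-T[:3,3]); return np.array([p["cx"]+f*c[0]/-c[2],p["cy"]-f*c[1]/-c[2]])
def tool(X):   # world point -> shift in tool axes, mm
    s=robot.sense(); return R.from_quat(s["tcp_rot"]).inv().apply(np.asarray(X)-s["ee_pos"])*1000
E
python3 - <<'E'
from h import *
np.set_printoptions(precision=4,suppress=True)
p=robot.camera_params("top")
c=ray(p,(322,193),.072);print("centre",c)
for n,uv,z in(("grip",(387,171),.095),("piv",(365,168),.06),("nut",(391,201),.03),("spray",(255,150),.13),("c1",(266,173),.012),("c2",(373,133),.012),("c3",(402,205),.012),("c4",(292,248),.012)):print(n,ray(p,uv,z))
w=robot.camera_params("wrist");print(w)
s=robot.sense();r=R.from_quat(s["tcp_rot"]).as_matrix();print(r)
print("cam in tool",r.T@(w["pose"][:3,3]-s["ee_pos"]), r.T@w["pose"][:3,:3])
print(tool([c[0],c[1],.40]))
E
python3 -m crank '[[[0,0,-10],0]]' 0; grep -n "" /dev/null
```

```text
centre [0.5372 0.0305 0.072 ]
grip [ 0.6007 -0.1781  0.095 ]
piv [ 0.616  -0.1128  0.06  ]
nut [ 0.5061 -0.1999  0.03  ]
spray [0.6735 0.2347 0.13  ]
c1 [0.6134 0.2196 0.012 ]
c2 [ 0.7411 -0.1501  0.012 ]
c3 [ 0.4918 -0.2402  0.012 ]
c4 [0.3565 0.1367 0.012 ]
{'fovy': 59.092925142235664, 'cx': 319.76407924500427, 'cy': 203.76634429887787, 'pose': array([[-0.2319, -0.9281, -0.2914,  0.0705],
       [ 0.9727, -0.2205, -0.072 , -0.624 ],
       [ 0.0026, -0.3001,  0.9539,  0.3729],
       [ 0.    ,  0.    ,  0.    ,  1.    ]])}
[[-0.9724 -0.2334 -0.0006]
 [-0.2335  0.9724  0.0019]
 [ 0.0001  0.002  -1.    ]]
cam in tool [ 0.0773  0.0015 -0.1426] [[-0.0016  0.9539  0.3002]
 [ 1.      0.0017 -0.0001]
 [-0.0006  0.3002 -0.9539]]
[-529.3302  529.0226 -168.6792]
t: 0.2
ee_pos: [0.1457, -0.6065, 0.2394]
tcp_rot: [-0.117, 0.993, 0.002, -0.001]
wrist_force: [0.2, 0.1, -0.1]
width: 0.859
```

```bash
python3 -m crank '[[[-32,35,-18],0],[[-64,70,-36],0],[[-96,105,-54],0],[[-128,140,-72],0],[[-160,176,-90],0]]' 0; python3 -m crank '[[[-32,35,0],0],[[-64,70,0],0],[[-96,105,0],0],[[-128,140,0],0],[[-160,176,0],0]]';python3 -m crank '[[[-32,35,0],0],[[-64,70,0],0],[[-96,105,0],0],[[-128,140,0],0],[[-160,176,0],0]]'; python3 -m crank '[[[0,0,0],0],[[0,0,0],0]]'
python3 - <<'E'
from h import *
p=robot.camera_params("wrist");im=robot.camera("wrist");cv2.imwrite("pics/w1.png",im[:,:,::-1])
np.save("w1p.npy",p["pose"]);print(robot.sense()["ee_pos"],robot.sense()["tcp_rot"],p["fovy"],proj(p,[.537,.03,.078]))
E
```

```text
t: 0.7
ee_pos: [0.259, -0.4012, 0.3312]
tcp_rot: [-0.117, 0.993, -0.0, 0.0]
wrist_force: [1.0, 0.4, 0.9]
width: 0.002
t: 1.2
ee_pos: [0.3735, -0.1925, 0.3308]
tcp_rot: [-0.118, 0.993, -0.0, 0.001]
wrist_force: [1.4, -0.6, -0.5]
width: -0.0
t: 1.7
ee_pos: [0.488, 0.0162, 0.3309]
tcp_rot: [-0.118, 0.993, 0.0, 0.001]
wrist_force: [1.0, -0.8, -0.0]
width: -0.006
t: 1.9
ee_pos: [0.4876, 0.0151, 0.3299]
tcp_rot: [-0.119, 0.993, -0.0, -0.0]
wrist_force: [-0.5, 0.1, -0.4]
width: 0.002
[0.48728597 0.01427823 0.33003064] [-1.17932398e-01  9.93021613e-01 -9.54469196e-05 -1.29508781e-04] 59.092925142235664 [320.85535287 207.65003581]
```

View pics/w1.png

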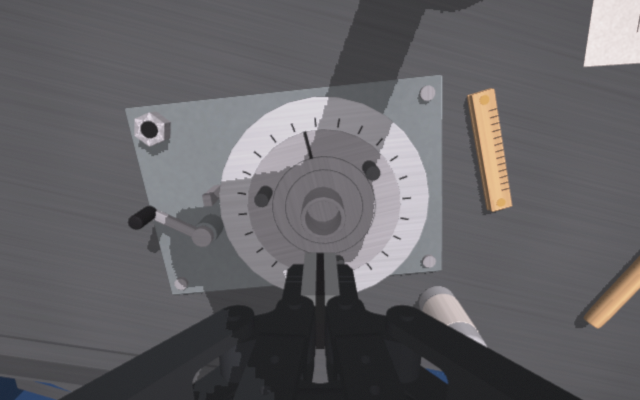

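The wrist view shows the index line at about (308,145), pointing towards the robot. Posts are at (264,195) and (371,170), the pipe is at (322,210), the lever pivot is at (203,235) and the grip is at (140,217). The fingers hide the long line, so I'll move the camera forward.

```bash
python3 -m crank '[[[-45,0,0],0],[[-95,0,0],0],[[-95,0,0],0],[[-95,0,0],0]]'
python3 - <<'E'
from h import *
p=robot.camera_params("wrist");im=robot.camera("wrist")
np.save("w2.npy",im);np.save("w2p.npy",p["pose"])
u=proj(p,[.537,.03,.078]);print(robot.sense()["ee_pos"],u)
cv2.imwrite("pics/w2.png",cv2.resize(im[0:280,90:490,::-1],None,fx=2,fy=2,interpolation=cv2.INTER_CUBIC))
E
```

```text
t: 2.35
ee_pos: [0.58, 0.0352, 0.3285]
tcp_rot: [-0.117, 0.993, -0.0, -0.001]
wrist_force: [-0.0, -1.4, 0.8]
width: 0.004
[0.57938074 0.0351231  0.32971329] [322.71355154 126.25807616]
```

View pics/w2.png

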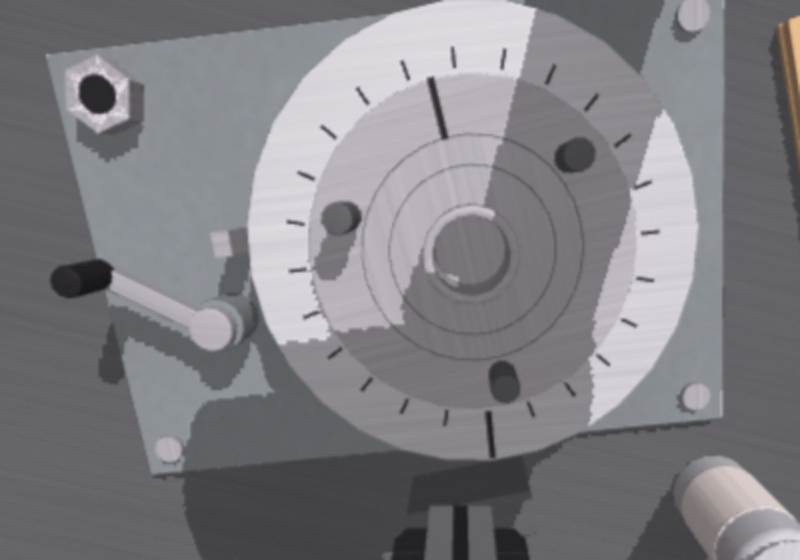

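The crop shows the long line at (490,412)–(493,458) and the index line at (431,78)–(446,137). Post tops are at (340,215), (578,155) and (505,385). The pivot is at (212,328), the grip top is at (70,278) and the stop block is at (221,243).

```bash
cat > meas.py <<'E'
from h import *
np.set_printoptions(precision=4,suppress=True)
def lines(im,p,c0):
    """radial dark lines: blackhat -> components -> world points (drum z .072, plate z .078)"""
    g=cv2.cvtColor(im,cv2.COLOR_RGB2GRAY)
    b=cv2.morphologyEx(g,cv2.MORPH_BLACKHAT,np.ones((9,9),np.uint8))
    n,l,st,ce=cv2.connectedComponentsWithStats((b>35).astype(np.uint8))
    out=[]
    for i in range(1,n):
        ys,xs=np.nonzero(l==i)
        if len(xs)<5: continue
        r=np.linalg.norm(ray(p,ce[i],.078)[:2]-c0)
        z=.078 if r<.091 else .072
        if not .06<r<.125: continue
        P=np.array([ray(p,(x,y),z)[:2] for x,y in zip(xs,ys)])
        w=b[ys,xs].astype(float);m=(P*w[:,None]).sum(0)/w.sum()
        e,v=np.linalg.eigh(((P-m)*w[:,None]).T@(P-m)/w.sum()); d=v[:,1]
        t=(P-m)@d
        if e[1]<4*e[0] or abs(d@(m-c0))/np.linalg.norm(m-c0)<.95: continue
        out.append((m,d,np.ptp(t),z))
    return out
def centre(L):
    A=np.zeros((2,2));B=np.zeros(2)
    for m,d,ln,z in L:
        if z>.075: continue
        M=np.eye(2)-np.outer(d,d)
        A+=M*ln;B+=M@m*ln
    return np.linalg.solve(A,B)
def report(im,p,c0):
    L=lines(im,p,c0);c=centre(L);print(len(L),"centre from ticks",c)
    for m,d,ln,z in L:
        v=m-c; print("plate" if z>.075 else "drum ",m,"r %.4f ang %.2f len %.4f"%(np.hypot(*v),np.degrees(np.arctan2(v[1],v[0])),ln))
    return c
E
python3 - <<'E'
from meas import *
p=robot.camera_params("wrist");p["pose"]=np.load("w2p.npy");im=np.load("w2.npy")
c=report(im,p,np.array([.537,.03]))
f=lambda u,v:(u/2+90,v/2)
for n,uv,z in(("postL",(340,212),.114),("postR",(580,154),.114),("postB",(503,370),.114),("pipe",(468,245),.122),("piv",(212,328),.066),("grip",(68,280),.095),("stop",(221,243),.05),("nut",(97,95),.032),("spray",(715,475),.13)):
    X=ray(p,f(*uv),z);v=X[:2]-c;print(n,X,"r %.4f ang %.1f"%(np.hypot(*v),np.degrees(np.arctan2(v[1],v[0]))))
E
```

```text
26 centre from ticks [0.5368 0.0333]
drum  [0.4431 0.0007] r 0.0992 ang -160.83 len 0.0095
drum  [0.4379 0.0258] r 0.0991 ang -175.71 len 0.0095
drum  [ 0.4547 -0.0221] r 0.0991 ang -146.02 len 0.0093
drum  [0.4394 0.0514] r 0.0990 ang 169.45 len 0.0097
plate [ 0.4692 -0.0014] r 0.0760 ang -152.84 len 0.0309
drum  [ 0.4718 -0.0411] r 0.0988 ang -131.16 len 0.0099
drum  [0.4473 0.0758] r 0.0991 ang 154.59 len 0.0090
drum  [ 0.4932 -0.0552] r 0.0986 ang -116.26 len 0.0095
drum  [0.4614 0.0971] r 0.0987 ang 139.75 len 0.0100
drum  [ 0.5174 -0.0631] r 0.0982 ang -101.36 len 0.0099
drum  [0.4801 0.1147] r 0.0993 ang 124.85 len 0.0092
drum  [ 0.543  -0.0647] r 0.0982 ang -86.35 len 0.0099
drum  [0.5033 0.1257] r 0.0983 ang 109.90 len 0.0099
drum  [ 0.5681 -0.0592] r 0.0976 ang -71.32 len 0.0102
plate [ 0.568  -0.0411] r 0.0807 ang -67.25 len 0.0055
drum  [0.5283 0.1309] r 0.0980 ang 94.97 len 0.0094
drum  [ 0.5908 -0.0471] r 0.0969 ang -56.12 len 0.0125
drum  [0.5538 0.1297] r 0.0979 ang 79.98 len 0.0105
drum  [ 0.6101 -0.0307] r 0.0973 ang -41.10 len 0.0094
drum  [0.5782 0.1215] r 0.0975 ang 64.88 len 0.0094
drum  [ 0.6243 -0.0094] r 0.0974 ang -26.00 len 0.0088
drum  [0.6   0.108] r 0.0979 ang 49.80 len 0.0086
drum  [0.6324 0.015 ] r 0.0974 ang -10.83 len 0.0095
drum  [0.6172 0.0888] r 0.0977 ang 34.60 len 0.0091
drum  [0.6336 0.0407] r 0.0971 ang 4.37 len 0.0088
drum  [0.6375 0.0689] r 0.1068 ang 19.47 len 0.0296
postL [ 0.5293 -0.0351  0.114 ] r 0.0688 ang -96.3
postR [0.4767 0.0715 0.114 ] r 0.0712 ang 147.6
postB [0.588 0.062 0.114] r 0.0587 ang 29.3
pipe [0.5297 0.0291 0.122 ] r 0.0082 ang -150.0
piv [ 0.6137 -0.103   0.066 ] r 0.1565 ang -60.6
grip [ 0.5978 -0.1717  0.095 ] r 0.2138 ang -73.4
stop [ 0.5668 -0.1091  0.05  ] r 0.1455 ang -78.1
nut [ 0.5033 -0.1947  0.032 ] r 0.2304 ang -98.4
spray [0.6136 0.1819 0.13  ] r 0.1673 ang 62.7
```

Measurements are consistent: 24 ticks at 15° spacing, the long line at 19.5°, the index at −152.8°, lever length 70.5 mm. The plate needs +172.3° counter-clockwise. I'll push post1 (at 27°) from its clockwise side with the shut fingers, along an arc of radius 72 mm.

```bash
python3 -m crank '[[[-27,-9,0],0],[[-27,-9,50],0],[[-27,-9,100],0],[[-27,-9,150],0],[[-27,-9,200],0]]'; python3 -m crank '[[[0,0,30],0],[[0,0,42],0],[[0,0,42],0]]'
python3 - <<'E'
from h import *
s=robot.sense();print(s["ee_pos"],s["joint_positions"]);c=np.array([.5363,.0333]);r=R.from_quat(s["tcp_rot"]).as_matrix()[:2,:2]
P=lambda a:c+.072*np.array([np.cos(np.radians(a)),np.sin(np.radians(a))])
prev=s["ee_pos"][:2]
for k in range(0,170,25):
    t=[np.round((r.T@(P(k+5*i)-prev))*1000).astype(int).tolist() for i in range(1,6)]
    print(k+25,str([[[a,b,0],0] for a,b in t]).replace(" ",""));prev=prev+r@np.array(t[-1])/1000
E
```

```text
t: 2.9
ee_pos: [0.6074, 0.033, 0.1306]
tcp_rot: [-0.117, 0.993, 0.0, 0.002]
wrist_force: [0.3, 0.3, -0.4]
width: 0.002
t: 3.2
ee_pos: [0.6073, 0.0333, 0.088]
tcp_rot: [-0.117, 0.993, -0.0, -0.001]
wrist_force: [0.6, -0.1, 0.6]
width: 0.002
[0.60732966 0.0332528  0.08796592] [ 3.20636097e-01  4.90166677e-01 -2.14858849e-01  2.38838467e-04
 -8.66938663e-01 -1.65629399e+00]
25 [[[-2,6,0],0],[[-3,12,0],0],[[-3,19,0],0],[[-2,25,0],0],[[-1,31,0],0]]
50 [[[1,6,0],0],[[3,12,0],0],[[6,18,0],0],[[9,23,0],0],[[12,28,0],0]]
75 [[[4,5,0],0],[[9,10,0],0],[[13,14,0],0],[[18,18,0],0],[[24,21,0],0]]
100 [[[5,3,0],0],[[11,5,0],0],[[17,7,0],0],[[23,8,0],0],[[30,8,0],0]]
125 [[[6,1,0],0],[[12,0,0],0],[[18,-1,0],0],[[25,-2,0],0],[[30,-4,0],0]]
150 [[[6,-3,0],0],[[12,-6,0],0],[[17,-10,0],0],[[22,-13,0],0],[[26,-18,0],0]]
175 [[[4,-5,0],0],[[8,-10,0],0],[[11,-15,0],0],[[14,-21,0],0],[[16,-27,0],0]]
```

```bash
python3 -m crank '[[[-2,6,0],0],[[-3,12,0],0],[[-3,19,0],0],[[-2,25,0],0],[[-1,31,0],0]]'; python3 -m crank '[[[1,6,0],0],[[3,12,0],0],[[6,18,0],0],[[9,23,0],0],[[12,28,0],0]]'
python3 - <<'E'
from meas import *
im=robot.camera("top");p=robot.camera_params("top")
import cv2
cv2.imwrite("pics/t3.png",cv2.resize(im[140:245,250:420,::-1],None,fx=4,fy=4,interpolation=cv2.INTER_CUBIC))
E
```

```text
t: 3.7
ee_pos: [0.6025, 0.065, 0.0888]
tcp_rot: [-0.118, 0.993, 0.0, 0.001]
wrist_force: [1.4, -3.4, 0.2]
width: 0.001
t: 4.2
ee_pos: [0.5829, 0.0888, 0.0876]
tcp_rot: [-0.118, 0.993, -0.0, -0.001]
wrist_force: [2.5, -4.9, -0.7]
width: 0.002
```

View pics/t3.png

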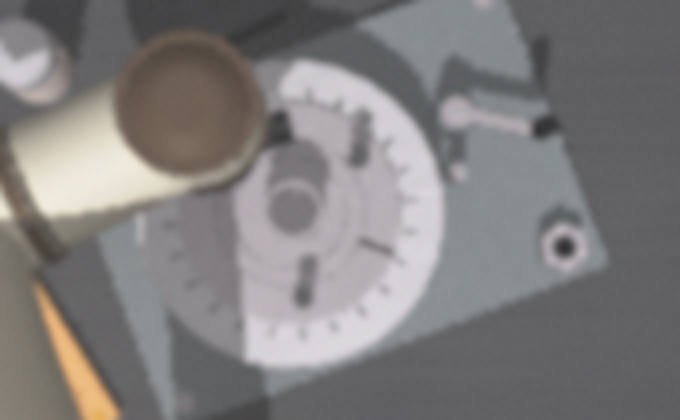

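The plate is turning: the index is now at about (375,247) in the crop, roughly −110°, and the pipe is standing. Contact force is about 5 N, so I'll continue.

```bash
python3 -m crank '[[[4,5,0],0],[[9,10,0],0],[[13,14,0],0],[[18,18,0],0],[[24,21,0],0]]'; python3 -m crank '[[[5,3,0],0],[[11,5,0],0],[[17,7,0],0],[[23,8,0],0],[[30,8,0],0]]'; python3 -m crank '[[[6,1,0],0],[[12,0,0],0],[[18,-1,0],0],[[25,-2,0],0],[[30,-4,0],0]]'; python3 -m crank '[[[6,-3,0],0],[[12,-6,0],0],[[17,-10,0],0],[[22,-13,0],0],[[26,-18,0],0]]'
python3 - <<'E'
from meas import *
im=robot.camera("wrist");p=robot.camera_params("wrist");print(robot.sense()["ee_pos"])
cv2.imwrite("pics/w4.png",im[:,:,::-1])
im=robot.camera("top");p=robot.camera_params("top")
for m,d,ln,z in lines(im,p,np.array([.5363,.0333])):
    v=m-[.5363,.0333];print(m,np.hypot(*v),np.degrees(np.arctan2(v[1],v[0])),ln)
E
```

```text
t: 4.75
ee_pos: [0.5555, 0.1043, 0.088]
tcp_rot: [-0.118, 0.993, 0.0, 0.001]
wrist_force: [3.1, -0.9, 0.2]
width: -0.002
t: 5.25
ee_pos: [0.5246, 0.1045, 0.0882]
tcp_rot: [-0.118, 0.993, 0.0, 0.001]
wrist_force: [4.8, -2.2, 1.0]
width: -0.004
t: 5.75
ee_pos: [0.4953, 0.0936, 0.0877]
tcp_rot: [-0.118, 0.993, 0.0, -0.0]
wrist_force: [2.9, 2.8, 1.1]
width: -0.002
t: 6.25
ee_pos: [0.4763, 0.0702, 0.0883]
tcp_rot: [-0.118, 0.993, 0.0, 0.002]
wrist_force: [5.9, 1.9, -0.4]
width: -0.003
[0.4746 0.0691 0.0879]
```

View pics/w4.png

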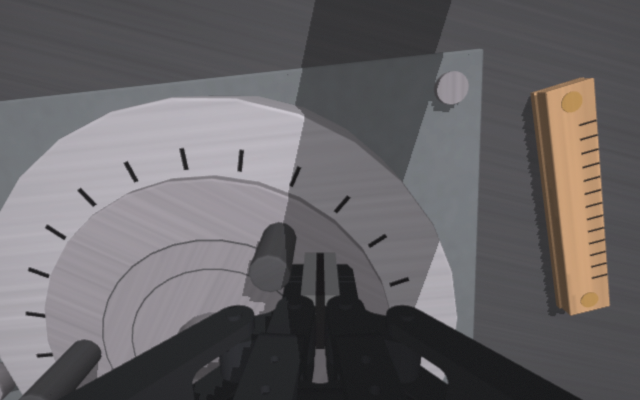

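The finger is pressing post1, whose top is at (269,273). I'll get its angle from that before the last stretch.

Run:
```python
from meas import *
p=robot.camera_params("wrist");c=np.array([.5363,.0333])
X=ray(p,(269,273),.114);v=X[:2]-c;print(X,np.hypot(*v),np.degrees(np.arctan2(v[1],v[0])))
s=robot.sense();f=s["ee_pos"][:2]-c;print(np.hypot(*f),np.degrees(np.arctan2(f[1],f[0])))
```

```text
[0.4646 0.0493 0.114 ] 0.07343071543567616 167.3932023299027
0.07177220413961855 149.91291413405924
```

```bash
python3 -m crank '[[[4,-5,0],0],[[8,-10,0],0],[[11,-15,0],0],[[14,-21,0],0],[[16,-27,0],0]]'; python3 -m crank '[[[0,10,0],0],[[0,10,-45],0],[[0,10,-90],0],[[-30,0,-120],0],[[-60,-15,-150],0]]';  python3 -m crank '[[[-25,-10,-40],0],[[-50,-17,-80],0],[[-50,-17,-92],0],[[-50,-17,-92],0]]'
python3 - <<'E'
from meas import *
im=robot.camera("wrist");p=robot.camera_params("wrist");print(robot.sense()["ee_pos"])
np.save("w5.npy",im);np.save("w5p.npy",p["pose"])
cv2.imwrite("pics/w5.png",cv2.resize(im[0:280,90:490,::-1],None,fx=2,fy=2,interpolation=cv2.INTER_CUBIC))
report(im,p,np.array([.5363,.0333]))
E
```

```text
t: 6.85
ee_pos: [0.4651, 0.0394, 0.0875]
tcp_rot: [-0.118, 0.993, 0.0, -0.001]
wrist_force: [1.3, 4.7, -0.6]
width: -0.004
t: 7.35
ee_pos: [0.5266, 0.0392, 0.2395]
tcp_rot: [-0.118, 0.993, -0.0, -0.001]
wrist_force: [0.9, 0.9, 0.5]
width: -0.003
t: 7.75
ee_pos: [0.5801, 0.0345, 0.3304]
tcp_rot: [-0.117, 0.993, 0.0, 0.0]
wrist_force: [-0.7, 0.1, -0.4]
width: 0.003
[0.579  0.0346 0.3287]
26 centre from ticks [0.534  0.0333]
drum  [0.4416 0.0008] r 0.0979 ang -160.66 len 0.0095
drum  [0.436  0.0257] r 0.0983 ang -175.60 len 0.0104
drum  [ 0.4529 -0.022 ] r 0.0981 ang -145.74 len 0.0102
drum  [0.4375 0.0513] r 0.0982 ang 169.43 len 0.0093
drum  [ 0.4701 -0.0408] r 0.0979 ang -130.80 len 0.0097
drum  [0.4456 0.0756] r 0.0980 ang 154.46 len 0.0090
drum  [ 0.4913 -0.0549] r 0.0980 ang -115.88 len 0.0100
drum  [0.4596 0.0968] r 0.0978 ang 139.53 len 0.0086
drum  [ 0.5155 -0.0628] r 0.0978 ang -100.94 len 0.0099
drum  [0.4783 0.1141] r 0.0981 ang 124.60 len 0.0092
drum  [ 0.5409 -0.0644] r 0.0979 ang -85.97 len 0.0099
drum  [0.5012 0.1254] r 0.0978 ang 109.61 len 0.0099
drum  [ 0.5658 -0.0588] r 0.0974 ang -70.98 len 0.0111
drum  [0.5262 0.1304] r 0.0975 ang 94.64 len 0.0097
plate [ 0.5743 -0.0203] r 0.0670 ang -53.08 len 0.0057
drum  [ 0.5885 -0.0473] r 0.0972 ang -55.93 len 0.0125
drum  [0.5516 0.1293] r 0.0976 ang 79.65 len 0.0095
drum  [ 0.6076 -0.0305] r 0.0974 ang -40.90 len 0.0093
drum  [0.5759 0.1212] r 0.0974 ang 64.58 len 0.0096
plate [0.6068 0.049 ] r 0.0745 ang 12.18 len 0.0300
drum  [ 0.6216 -0.0092] r 0.0973 ang -25.88 len 0.0086
drum  [0.5974 0.1074] r 0.0975 ang 49.47 len 0.0089
drum  [0.6295 0.0151] r 0.0972 ang -10.80 len 0.0094
drum  [0.6143 0.0882] r 0.0973 ang 34.39 len 0.0083
drum  [0.6309 0.0405] r 0.0971 ang 4.28 len 0.0088
drum  [0.6348 0.0687] r 0.1068 ang 19.35 len 0.0294
```

View pics/w5.png

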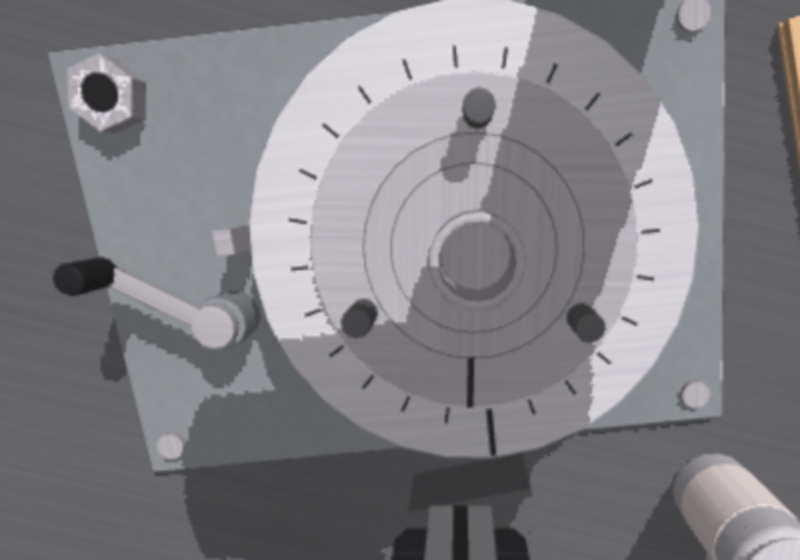

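Index at 12.2° against the line at 19.35°, so about 7.2° remains (8.8 mm at the post). The pipe is standing and nothing else has moved. I'll go back down the same way and finish slowly, stopping slightly short.

```bash
python3 -m crank '[[[40,14,0],0],[[80,28,25],0],[[110,42,60],0],[[110,42,108],0],[[110,42,156],0]]'; python3 -m crank '[[[0,0,43],0],[[0,0,86],0],[[0,0,86],0],[[0,-4,86],0],[[0,-8,86],0]]'; python3 -m crank '[[[0.5,-4,0],0],[[1.2,-6.5,0],0],[[2,-9,0],0],[[2.2,-10.4,0],0],[[2.2,-10.4,0],0]]'; python3 -m crank '[[[0,0,0],0],[[0,0,0],0]]';  python3 -m crank '[[[0,8,0],0],[[0,10,-40],0],[[0,10,-88],0],[[-35,0,-120],0],[[-70,-15,-150],0]]';  python3 -m crank '[[[-25,-8,-40],0],[[-42,-8,-90],0],[[-42,-8,-92],0],[[-42,-8,-92],0],[[-42,-8,-92],0]]'
cat > chk.py <<'E'
from meas import *
p=robot.camera_params("wrist");im=robot.camera("wrist");print(robot.sense()["ee_pos"])
L=lines(im,p,np.array([.535,.0333]));c=centre(L)
a=lambda v:np.degrees(np.arctan2(v[1],v[0]))
T=[(a(m-c),a(d*np.sign(d@(m-c))),ln,z) for m,d,ln,z in L if ln>.022]
print(c,np.array(T))
E
python3 chk.py
```

```text
t: 8.3
ee_pos: [0.4599, 0.0491, 0.1716]
tcp_rot: [-0.118, 0.993, 0.0, -0.001]
wrist_force: [2.1, 0.2, -0.6]
width: -0.004
t: 8.8
ee_pos: [0.4663, 0.042, 0.0895]
tcp_rot: [-0.118, 0.993, 0.0, 0.001]
wrist_force: [-0.2, 0.0, 0.6]
width: -0.004
t: 9.3
ee_pos: [0.4661, 0.0313, 0.0882]
tcp_rot: [-0.118, 0.993, 0.0, 0.001]
wrist_force: [0.6, 3.6, 1.4]
width: 0.001
t: 9.5
ee_pos: [0.4655, 0.0312, 0.0876]
tcp_rot: [-0.118, 0.993, -0.0, -0.0]
wrist_force: [0.1, 1.3, 1.4]
width: 0.001
t: 10.0
ee_pos: [0.5369, 0.0332, 0.24]
tcp_rot: [-0.118, 0.993, -0.0, 0.0]
wrist_force: [1.1, 0.6, -0.8]
width: 0.002
t: 10.5
ee_pos: [0.5786, 0.0351, 0.3278]
tcp_rot: [-0.118, 0.993, -0.0, -0.002]
wrist_force: [0.6, -0.3, -0.7]
width: 0.006
[0.5785 0.035  0.3276]
[0.5357 0.0328] [[19.0248 21.595   0.0606  0.078 ]]
```

The two lines have merged into a single dark blob, so they are nearly aligned. I'll split it by radius to measure each part.

```bash
cat > al.py <<'E'
from meas import *
import sys
p=robot.camera_params("wrist");im=robot.camera("wrist")
c=centre([l for l in lines(im,p,np.array([.535,.0333])) if l[2]<.022])
g=cv2.cvtColor(im,cv2.COLOR_RGB2GRAY);b=cv2.morphologyEx(g,cv2.MORPH_BLACKHAT,np.ones((9,9),np.uint8))
for nm,z,lo,hi in(("index",.078,.064,.087),("long",.072,.096,.118)):
    A=[]
    for y,x in zip(*np.nonzero(b>25)):
        v=ray(p,(x,y),z)[:2]-c;a=np.degrees(np.arctan2(v[1],v[0]));r=np.hypot(*v)
        if lo<r<hi and abs(a-19.3)<6:A.append((a,r,float(b[y,x]),x,y))
    A=np.array(A);w=A[:,2];q=np.polyfit(A[:,4],A[:,3],1,w=w)
    print(nm,len(A),"ang %.2f"%((A[:,0]*w).sum()/w.sum()),"px fit col at row 203:",q@[203,1],"slope",q[0])
u=proj(p,[*(c+.091*np.array([np.cos(.3386),np.sin(.3386)])),.078]).astype(int);print(c,u)
cv2.imwrite(sys.argv[1],cv2.resize(im[u[1]-50:u[1]+50,u[0]-60:u[0]+60,::-1],None,fx=6,fy=6,interpolation=cv2.INTER_CUBIC))
E
python3 al.py pics/a6.png
```

```text
index 76 ang 18.16 px fit col at row 203: 331.22566304489237 slope 0.07102701729908725
long 66 ang 19.44 px fit col at row 203: 332.96847423746726 slope 0.09521764168543914
[0.536 0.033] [333 206]
```

View pics/a6.png

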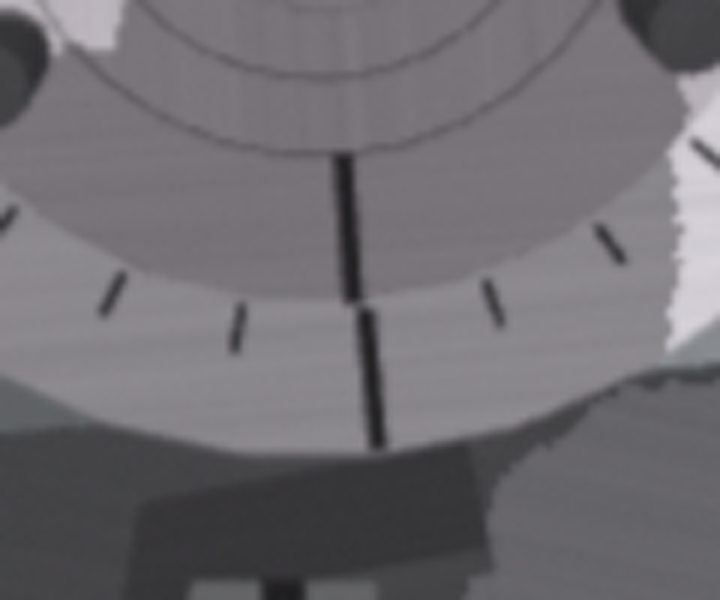

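The two line parts are offset by about 1.25° (18.2° against 19.4°), which is 1.5 mm at the post. One more short nudge along the same path.

```bash
python3 -m crank '[[[40,10,0],0],[[80,20,25],0],[[112,33,60],0],[[112,33,108],0],[[112,33,156],0]]'; python3 -m crank '[[[0,0,43],0],[[0,0,86],0],[[0,0,86],0],[[0,-4,86],0],[[0,-7,86],0]]'; python3 -m crank '[[[0,-2,0],0],[[0,-3.2,0],0],[[0.2,-4,0],0],[[0.3,-4.5,0],0],[[0.3,-4.5,0],0]]'; python3 -m crank '[[[0,0,0],0],[[0,0,0],0]]';  python3 -m crank '[[[0,8,0],0],[[0,10,-40],0],[[0,10,-88],0],[[-35,0,-120],0],[[-70,-15,-150],0]]';  python3 -m crank '[[[-25,-8,-40],0],[[-42,-8,-90],0],[[-42,-8,-92],0],[[-42,-8,-92],0],[[-42,-8,-92],0]]'
python3 al.py pics/a7.png
```

```text
t: 11.1
ee_pos: [0.4616, 0.0408, 0.1729]
tcp_rot: [-0.118, 0.993, 0.0, 0.001]
wrist_force: [0.9, 1.1, -0.7]
width: -0.003
t: 11.6
ee_pos: [0.4665, 0.0345, 0.0898]
tcp_rot: [-0.118, 0.993, 0.0, 0.002]
wrist_force: [0.2, 0.3, 0.7]
width: 0.001
t: 12.1
ee_pos: [0.4667, 0.0303, 0.0885]
tcp_rot: [-0.118, 0.993, 0.0, 0.001]
wrist_force: [0.8, 4.2, 2.3]
width: 0.002
t: 12.3
ee_pos: [0.4663, 0.0301, 0.088]
tcp_rot: [-0.118, 0.993, 0.0, 0.001]
wrist_force: [1.3, 3.9, 2.6]
width: -0.002
t: 12.8
ee_pos: [0.5368, 0.0315, 0.2398]
tcp_rot: [-0.118, 0.993, -0.0, -0.0]
wrist_force: [1.1, 1.9, -0.2]
width: -0.0
t: 13.3
ee_pos: [0.5785, 0.0334, 0.3276]
tcp_rot: [-0.117, 0.993, -0.0, -0.002]
wrist_force: [-0.2, -0.1, -0.3]
width: 0.002
index 76 ang 18.71 px fit col at row 203: 333.7511879318138 slope 0.08697345853573414
long 68 ang 19.13 px fit col at row 203: 334.11059409136794 slope 0.10039851985315329
[0.5366 0.0338] [335 207]
```

0.4° is left (about 0.6 mm at the rim). I have plenty of time, so one last fine nudge.

```bash
python3 -m crank '[[[40,10,0],0],[[80,20,25],0],[[112,33,60],0],[[112,33,108],0],[[112,33,156],0]]'; python3 -m crank '[[[0,0,43],0],[[0,0,86],0],[[0,0,86],0],[[0,-4,86],0],[[0,-7,86],0]]'; python3 -m crank '[[[0,-2,0],0],[[0,-3,0],0],[[0,-3.4,0],0],[[0,-3.7,0],0],[[0,-3.7,0],0]]'; python3 -m crank '[[[0,0,0],0],[[0,0,0],0]]';  python3 -m crank '[[[0,8,0],0],[[0,10,-40],0],[[0,10,-88],0],[[-35,0,-120],0],[[-70,-15,-150],0]]';  python3 -m crank '[[[-25,-8,-40],0],[[-42,-8,-90],0],[[-42,-8,-92],0],[[-42,-8,-92],0],[[-42,-8,-92],0]]'
python3 al.py pics/a8.png
python3 - <<'E'
from h import *
p=robot.camera_params("wrist");im=robot.camera("wrist")
s=robot.sense();r=R.from_quat(s["tcp_rot"]).as_matrix()[:2,:2]
piv=np.array([.613,-.103])
print(s["ee_pos"])
# refine grip: darkest blob left of image
g=cv2.cvtColor(im,cv2.COLOR_RGB2GRAY)
m=(g<45).astype(np.uint8);n,l,st,ce=cv2.connectedComponentsWithStats(m)
for i in range(1,n):
    if 80<st[i,4]<3000:print(st[i],ce[i],ray(p,ce[i],.08))
print("expected grip px",proj(p,[.5978,-.1717,.095]),proj(p,[.5978,-.1717,.053]))
E
```

```text
t: 13.85
ee_pos: [0.4612, 0.0391, 0.1725]
tcp_rot: [-0.118, 0.993, 0.0, 0.0]
wrist_force: [0.2, 0.5, -0.4]
width: 0.003
t: 14.35
ee_pos: [0.4664, 0.0329, 0.0897]
tcp_rot: [-0.118, 0.993, 0.0, 0.002]
wrist_force: [0.8, 0.0, 1.1]
width: 0.001
t: 14.85
ee_pos: [0.4668, 0.0296, 0.0885]
tcp_rot: [-0.118, 0.993, 0.0, 0.001]
wrist_force: [-0.2, 3.7, 2.3]
width: -0.0
t: 15.05
ee_pos: [0.4665, 0.0294, 0.088]
tcp_rot: [-0.118, 0.993, 0.0, 0.001]
wrist_force: [0.6, 4.4, 3.1]
width: 0.001
t: 15.55
ee_pos: [0.537, 0.0308, 0.2398]
tcp_rot: [-0.118, 0.993, -0.0, -0.0]
wrist_force: [1.4, 0.9, -0.4]
width: -0.0
t: 16.05
ee_pos: [0.5788, 0.0328, 0.3277]
tcp_rot: [-0.118, 0.993, -0.0, -0.002]
wrist_force: [0.2, 0.3, 0.4]
width: 0.003
index 75 ang 18.87 px fit col at row 203: 335.1071094828675 slope 0.09409406629172076
long 68 ang 18.84 px fit col at row 203: 334.7782457430262 slope 0.09538055460127501
[0.5356 0.034 ] [336 206]
[0.57883777 0.03269382 0.32772672]
[133  41  16  17 205] [140.12682927  48.68780488] [ 0.50278215 -0.1719309   0.08      ]
[118 133  29  18 369] [132.41192412 141.        ] [ 0.59882062 -0.17216202  0.08      ]
[  0 343  17  44 333] [  4.74174174 365.66666667] [ 0.94215979 -0.31573534  0.08      ]
[192 383  10  17 117] [196.25641026 390.18803419] [ 0.92368223 -0.05904299  0.08      ]
expected grip px [125.73676988 141.93795621] [144.56962716 137.33940216]
```

View pics/a8.png

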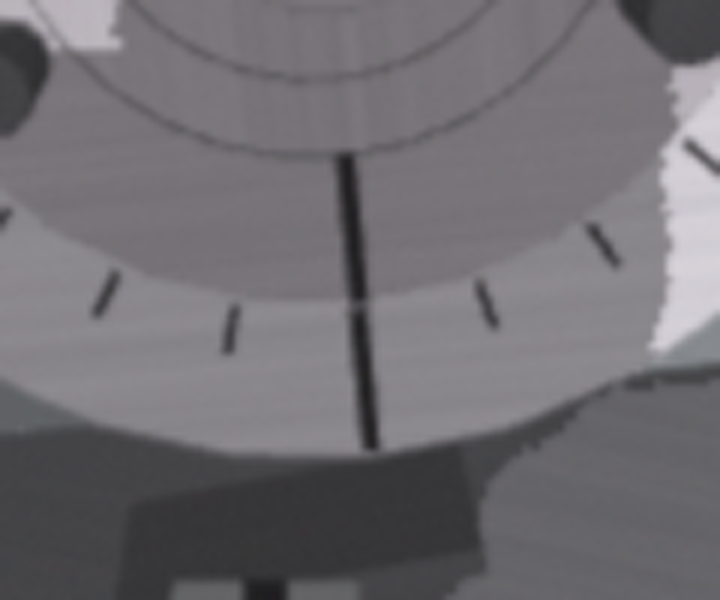

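Aligned: 18.87° against 18.84°, and the crop shows a single continuous line. Next is the lever, with its grip at (0.598,−0.172). I'll get behind it on its outer side and sweep an arc about the pivot with the fingertips at z = 0.072, above the bar.

```bash
cat > lev.py <<'E'
from h import *
s=robot.sense();c=np.array([.6137,-.103]);r=R.from_quat(s["tcp_rot"]).as_matrix()[:2,:2]
P=lambda a:c+.0705*np.array([np.cos(np.radians(a)),np.sin(np.radians(a))])
g=P(-103)+.032*np.array([.974,-.225]);print("start",g,tool([*g,.072]))
prev=g
for k in range(-87,-145,-20):
    t=[np.round((r.T@(P(k-4*i)-prev))*1000).astype(int).tolist() for i in range(1,6)]
    print(k-20,str([[[a,b,0],0] for a,b in t]).replace(" ",""));prev=prev+r@np.array(t[-1])/1000
E
python3 lev.py
```

```text
start [ 0.62900895 -0.17889309] [  -0.49678697 -217.43676917  255.74074208]
-107 [[[15,9,0],0],[[20,11,0],0],[[24,12,0],0],[[29,14,0],0],[[33,17,0],0]]
-127 [[[4,2,0],0],[[8,5,0],0],[[12,8,0],0],[[15,12,0],0],[[19,16,0],0]]
-147 [[[3,3,0],0],[[5,8,0],0],[[8,12,0],0],[[10,16,0],0],[[12,21,0],0]]
```

```bash
python3 -m crank '[[[0,-48,0],0],[[0,-96,0],0],[[0,-144,0],0],[[0,-190,0],0],[[0,-217,20],0]]'; python3 -m crank '[[[0,0,48],0],[[0,0,96],0],[[0,0,144],0],[[0,0,190],0],[[0,0,215],0]]'; python3 -m crank '[[[0,0,20],0],[[0,0,20],0]]'; python3 -m crank '[[[8,5,0],0],[[14,8,0],0],[[20,11,0],0],[[26,13,0],0],[[33,17,0],0]]'; python3 -m crank '[[[4,2,0],0],[[8,5,0],0],[[12,8,0],0],[[15,12,0],0],[[19,16,0],0]]'; python3 -c "
from h import *
cv2.imwrite('pics/t9.png',cv2.resize(robot.camera('top')[140:245,250:420,::-1],None,fx=4,fy=4,interpolation=2))"
```

```text
t: 16.65
ee_pos: [0.6315, -0.1815, 0.3109]
tcp_rot: [-0.117, 0.993, -0.001, 0.001]
wrist_force: [-0.2, 0.1, 0.6]
width: -0.003
t: 17.15
ee_pos: [0.6268, -0.1776, 0.0889]
tcp_rot: [-0.117, 0.993, 0.001, -0.005]
wrist_force: [1.0, -0.1, 1.2]
width: -0.001
t: 17.35
ee_pos: [0.6272, -0.1776, 0.07]
tcp_rot: [-0.117, 0.993, 0.001, -0.005]
wrist_force: [-0.1, -0.3, 0.2]
width: 0.002
t: 17.85
ee_pos: [0.5968, -0.1685, 0.0767]
tcp_rot: [-0.118, 0.993, -0.0, 0.003]
wrist_force: [3.6, 2.5, 0.4]
width: -0.001
t: 18.35
ee_pos: [0.5766, -0.1573, 0.0762]
tcp_rot: [-0.118, 0.993, -0.0, 0.005]
wrist_force: [10.8, 5.6, -2.0]
width: 0.0
```

View pics/t9.png

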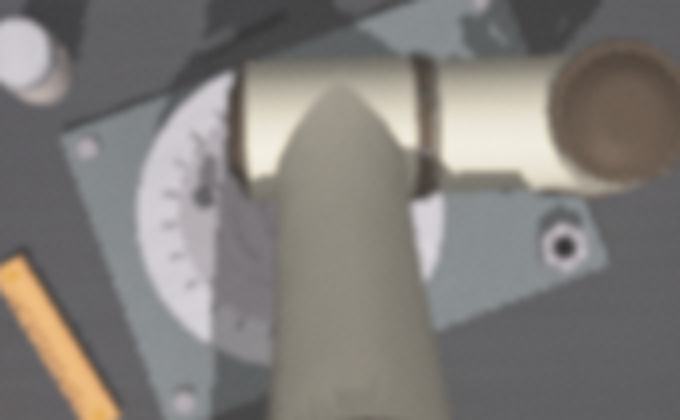

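The arm hides the lever in this view; the rest of the positioner looks unchanged. The force has risen to 11 N and the tip to z = 0.076, so I'll look from the wrist before pushing further.

```bash
python3 -c "
from h import *
s=robot.sense();print(s['ee_pos'],s['wrist_force'],s['ft_torque'],s['joint_positions'],s['tcp_rot'])
p=robot.camera_params('wrist');im=robot.camera('wrist')
for q in ([.5766,-.1573,.076],[.6137,-.103,.066],[.5668,-.1091,.05]):print(proj(p,q))
cv2.imwrite('pics/w10.png',im[:,:,::-1]);np.save('w10p.npy',p['pose'])
print(robot.sense()['wrist_force'])"
```

```text
[ 0.57630261 -0.15674479  0.0762033 ] [ 8.58125584  5.11525227 -1.25357981] [ 1.46175045 -2.48403863 -0.12951595] [ 4.87822733e-03  4.84198857e-01 -2.62659317e-01 -1.13568141e-03
 -8.13304759e-01 -1.33873993e+00] [-1.17803464e-01  9.93022610e-01 -1.90650072e-04  5.32940577e-03]
[315.11499066 272.37483964]
[400.48181609 346.06562787]
[409.73761521 250.6662815 ]
[ 7.93221995  4.11782313 -1.16001375]
```

View pics/w10.png

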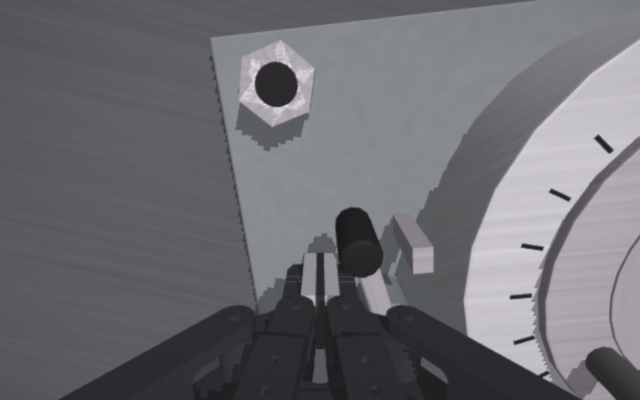

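The grip (top at about (360,258)) is nearly home: the bar lies close to the stop block at about (412,245), and the finger tip is at (320,260), on the outer side of the grip. Next I'll compute the remaining angle.

```bash
python3 -c "
from h import *
p=robot.camera_params('wrist');p['pose']=np.load('w10p.npy')
g=ray(p,(361,259),.095);c=np.array([.6137,-.103]);v=g[:2]-c
print(g,np.hypot(*v),np.degrees(np.arctan2(v[1],v[0])))
s=robot.sense();print(tool(g),s['ee_pos'])
x=R.from_quat(s['tcp_rot']).inv().apply(s['wrist_force']);print('force tool',x)"
```

```text
[ 0.55647509 -0.14355268  0.095     ] 0.07013708212072377 -144.67654423691238
[ 15.94608512  17.66146119 -19.00368435] [ 0.5762995  -0.15697428  0.07617985]
force tool [-8.66485851  2.14628786  1.23930952]
```

The contact is on the finger's corner and the push is mostly radial. I'll back off and move the flat side of the fingers square behind the grip, then push on.

```bash
python3 -m crank '[[[0,-6,0],0],[[0,-14,0],0],[[7,-14,0],0],[[14,-14,0],0],[[14,-14,0],0]]'; python3 -m crank '[[[0,4,0],0],[[0,8,0],0],[[1,11,0],0],[[2,14,0],0],[[2,17,0],0]]'; python3 -m crank '[[[1,3,0],0],[[2,6,0],0],[[2,8,0],0],[[2,8,0],0]]'
```

```text
t: 18.95
ee_pos: [0.5601, -0.1755, 0.0743]
tcp_rot: [-0.117, 0.993, 0.0, -0.001]
wrist_force: [0.5, -0.4, -0.3]
width: -0.003
t: 19.45
ee_pos: [0.5559, -0.159, 0.0748]
tcp_rot: [-0.118, 0.993, -0.0, -0.0]
wrist_force: [-0.4, -2.2, 0.5]
width: 0.002
t: 19.85
ee_pos: [0.553, -0.1531, 0.0749]
tcp_rot: [-0.118, 0.993, -0.001, 0.0]
wrist_force: [0.9, -10.1, -1.8]
width: 0.003
```

```bash
python3 -m crank '[[[0,1,0],0],[[0,2.5,0],0],[[0,2.5,0],0]]'; python3 -m crank '[[[0,-4,0],0],[[0,-15,0],0],[[0,-15,-45],0],[[0,-15,-90],0],[[0,-15,-140],0]]'; python3 -m crank '[[[0,45,-40],0],[[0,90,-80],0],[[0,135,-110],0],[[0,180,-110],0],[[0,190,-110],0]]';python3 -m crank '[[[-20,0,0],0],[[-20,0,0],0],[[-20,0,0],0]]'; python3 al.py pics/a11.png;  python3 -c "
from h import *
p=robot.camera_params('wrist');im=robot.camera('wrist');print(robot.sense()['ee_pos'])
np.save('w11p.npy',p['pose'])
cv2.imwrite('pics/w11.png',cv2.resize(im[0:280,90:490,::-1],None,fx=2,fy=2,interpolation=cv2.INTER_CUBIC))"
```

```text
t: 20.15
ee_pos: [0.5529, -0.1526, 0.075]
tcp_rot: [-0.118, 0.993, -0.002, 0.001]
wrist_force: [2.1, -17.9, -3.2]
width: -0.002
t: 20.65
ee_pos: [0.5552, -0.1635, 0.2157]
tcp_rot: [-0.118, 0.993, 0.001, -0.001]
wrist_force: [1.6, 0.2, -0.8]
width: 0.005
t: 21.15
ee_pos: [0.5111, 0.0239, 0.3273]
tcp_rot: [-0.119, 0.993, 0.001, 0.003]
wrist_force: [1.0, -0.1, -0.5]
width: 0.003
t: 21.45
ee_pos: [0.5305, 0.0259, 0.3244]
tcp_rot: [-0.118, 0.993, 0.0, -0.0]
wrist_force: [0.9, 0.4, -0.1]
width: -0.001
index 69 ang 19.99 px fit col at row 203: 326.55588506961976 slope 0.10831052458402726
long 32 ang 18.48 px fit col at row 203: 360.449026480777 slope -0.6357698784733163
[0.5352 0.0322] [330 244]
[0.5302147  0.02523275 0.32455791]
```

View pics/w11.png

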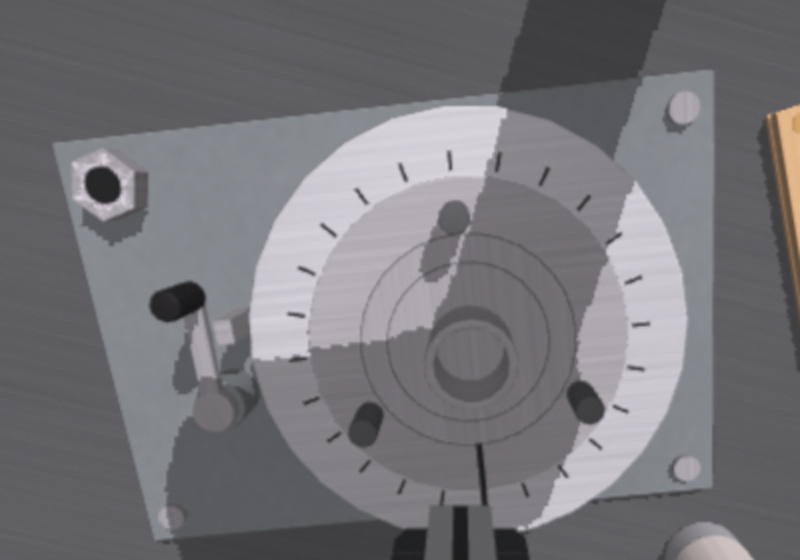

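The lever bar now lies against the stop block (at (228,330)), with the grip top at (165,303); the pipe is standing and the nut hasn't moved. At the end the force climbed to 18 N with only about 0.5 mm of travel, which is a hard stop. The fingers hide the long line here, so I'll step forward and recheck the alignment.

```bash
python3 -m crank '[[[-47,0,-3],0],[[-47,0,-3],0],[[-47,0,-3],0],[[-47,0,-3],0]]'; python3 al.py pics/a12.png; python3 -c "
from h import *
p=robot.camera_params('wrist');p['pose']=np.load('w11p.npy')
c=np.array([.6137,-.103])
g=ray(p,(168/2+90,303/2),.095);q=ray(p,(214/2+90,408/2),.066)
for o in (c,q[:2]):
  v=g[:2]-o;print(g,o,np.hypot(*v),np.degrees(np.arctan2(v[1],v[0])))"
```

```text
t: 21.95
ee_pos: [0.5758, 0.036, 0.328]
tcp_rot: [-0.117, 0.993, 0.0, 0.0]
wrist_force: [-0.6, 0.1, 0.4]
width: -0.003
index 76 ang 19.65 px fit col at row 203: 331.80613416364713 slope 0.1013260881200149
long 68 ang 19.43 px fit col at row 203: 331.6087989649508 slope 0.09533663650517542
[0.536 0.033] [331 207]
[ 0.54781269 -0.12675066  0.095     ] [ 0.6137 -0.103 ] 0.07003736109930508 -160.1770858735555
[ 0.54781269 -0.12675066  0.095     ] [ 0.61143186 -0.10368632] 0.06767099408054177 -160.0725129682884
```

The lever sits at −160.2°; fully home, parallel to the drum's side, should be about −160.5°. The index is within 0.2° of the long line, and the arm is clear of everything. Handing in.

```bash
python3 -c "
from workcell import robot
print(robot.sign_off(),robot.sense()['t'])"
```

```text
the job is handed in; nothing more can be done
the job is handed in; nothing more can be done
```

The plate is lined up and the lock lever is home against its stop; I handed the job in after about 22 s on the robot's clock. I turned the plate about 172° counter-clockwise by pushing post1 with the shut fingertips, with three short nudges at the end, then pushed the lever home.

**Last checks**
- **Plate:** with the lever locked, the index measured 19.65° against 19.43° for the long line. That 0.2° difference is within the measuring noise.
- **Lever:** it stands at −160.2°, where about −160.5° was expected for fully home. The final push met a hard stop, with force rising from 10 to 18 N over about 0.5 mm.
- **Other objects:** the pipe was still standing on the plate. The nut looked unmoved, and I never worked near the other bench items.

**What went wrong:** my first lever push caught the grip on a fingertip corner and pushed mostly along the lever, at about 11–12 N. I backed off and pushed again square to the grip. Only the last push into the stop reached a higher reading, 18 N.

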